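# Stack the sample trays and close the stack with its cover

## Task

Three aluminium sample trays stand apart on the bench. Leave the bottom tray (corner posts but no grip rib) standing where it is; set the middle tray (corner posts and a grip rib) on it so that its four corner pins drop fully into the sockets of the posts below, then set the flat cover tray (grip rib, no posts) on the middle tray in the same way. Lower the trays rather than dropping them, and leave the other things on the bench alone.

Things in the scene. Friction and masses are not known exactly. Their poses are not given: they have to be found in the camera images.
- bottom_tray: Bottom tray, loose, 0.9 kg, the only one without a grip rib: aluminium foot plate 150 (x) x 110 (y) x 8 mm flat on the bench, four grey 24 x 24 mm corner posts centred at x = +-57, y = +-37 mm with tops 54 mm above the bench; between them nothing over 20 mm high. Origin: centre of its underside; x along its long side, z up. Same after a half turn.
- bottom_posts (a point): middle of the bottom tray, level with its post tops. In the top of each post is a square vertical socket, 13 x 13 mm, chamfered, 16 mm deep. When the middle tray is fully seated its deck rests on the post tops and its origin is 12 mm below this point (42 mm above the bottom tray's origin), either way round.
- middle_tray: Middle tray, loose, about 0.35 kg, posts and grip rib. Origin: its centre at pin-tip level (heights from there), x along its long side, z up. Four steel pins at x = +-57, y = +-37 mm, 12 mm long, 9 mm across, with hemispherical tips; it starts standing on them. Deck 140 x 100 mm, height 12 to 18 mm, rims to 22 mm; four 24 x 24 mm posts over the pins, tops at 62 mm.
- middle_posts (a point): middle of the middle tray, level with its post tops, which have the same sockets as the bottom tray's. Fully seated, the cover tray's origin is 12 mm below this point (50 mm above the middle tray's origin). Seated pins have about 2 mm of play to each side; their round tips take up about 3 mm of error on entering.
- middle_grip (a point): point in the black upright grip rib in the middle of the middle tray, 48 mm above the pin tips. The rib is 60 mm long along the tray's x, 12 mm thick in y, height 18 to 58 mm: grip it across y with the fingertips about 29 mm above the pin tips, clear of the deck.
- cover_tray: Cover tray, loose, about 0.3 kg: grip rib but no posts, flat top. Deck 140 x 100 mm, height 12 to 18 mm with a 2 mm raised field; same four pins below as the middle tray, on which it starts standing. Origin: its centre at pin-tip level (heights from there), x along its long side, z up. It may go on either way round.
- cover_grip (a point): point in the cover tray's grip rib, 48 mm above its pin tips; the rib is the same as the middle tray's (60 mm long in x, 12 mm thick in y, height 18 to 58 mm)
- petri_dish: bystander: clear round dish, 55 mm across, 12 mm high; origin at the centre of its underside
- blue_marker: bystander: white marker pen with a blue cap, 134 mm long, 12 mm thick, lying flat; origin under its middle
- tape_ring: bystander: roll of blue masking tape lying flat, 100 mm across, 19 mm high; origin at the centre of its underside
- t_driver: bystander: hex driver with a red T-handle lying flat, 138 x 88 x 17 mm; origin at the centre of its underside

How it is judged (in metres and radians):
On the way:
1. the middle tray is fully seated on the bottom tray, its pins in the sockets (z of middle_tray in the frame of bottom_tray between 0.039 and 0.045 m and horizontal distance between middle_tray and bottom_tray below 0.005 m and angle between the x axis of middle_tray and the x axis of bottom_tray, either way round below 0.07 rad and angle between the z axis of middle_tray and the z axis of bottom_tray, either way round below 0.04 rad), for 0.2 s.
At the end, for the whole second after the job is handed in: Middle tray seated on the bottom tray and cover on the middle tray, either way round: origins 42 and 50 mm above the one below within 3 mm, centred within 5 mm, long sides parallel within 0.07 rad, decks within 0.04 rad; bottom tray flat on the bench; all at rest (all of step 1 and z of cover_tray in the frame of middle_tray between 0.047 and 0.053 m and horizontal distance between cover_tray and middle_tray below 0.005 m and angle between the x axis of cover_tray and the x axis of middle_tray, either way round below 0.07 rad and angle between the z axis of cover_tray and the z axis of middle_tray, either way round below 0.04 rad and linear speed of each of bottom_tray, middle_tray, cover_tray below 0.02 m/s and angle between bottom_tray's own z axis and vertical below 0.04 rad and height (world z) of bottom_tray below 0.005 m); the robot touches nothing.
It fails at once if the bottom tray is pushed more than 40 mm from where it stood (distance of bottom_tray from where it was at the start of the episode above 0.04 m).
It fails at once if a tray is dropped: it meets the tray below, within 25 mm of its seat, faster than 0.45 m/s ((horizontal distance between middle_tray and bottom_tray below 0.03 m and z of middle_tray in the frame of bottom_tray between 0.039 and 0.067 m and linear speed of middle_tray above 0.45 m/s) or (horizontal distance between cover_tray and middle_tray below 0.03 m and z of cover_tray in the frame of middle_tray between 0.047 and 0.075 m and linear speed of cover_tray above 0.45 m/s)).
It fails at once if a bystander (dish, marker, tape, T-handle driver) is moved more than 40 mm (distance of any of petri_dish, blue_marker, tape_ring, t_driver from where it was at the start of the episode above 0.04 m).
It also fails if it takes over 61 s, if anything falls off the work surface, if the arm or the gripper's body presses on something with over 40 N, if the wrist force passes 120 N, or if a joint passes its speed limit or range.

## Robot

A 6-joint arm with a two-finger parallel gripper is mounted at the origin on a cart in front of the work surface, level with it; the furniture and walls round the work are solid. World frame = base frame: x ahead of the robot, y to its left, z up, the work surface at z = 0. Lengths are in mm, angles in rad, forces in N, time in s.
With the tool pointing down it reaches from about 275 to 975 mm from the base axis. Payload 8.4 kg.
Tool frame: the origin (TCP) lies at the very end of the fingers, on their centre line; the grasp point (between the pads) lies 19 mm behind it (arm.pinch_z is the distance from the TCP to the grasp point, in mm); z points along the fingers, y is the line along which they close (so a half turn about z gives the same grasp; the last joint's range is limited). The gripper opens to 92 mm and grips with 3 to 60 N. Pads are 20 mm wide; open, the fingers measure 128 mm over their backs; the gripper's body (75 mm by 189 mm) begins 69 mm behind the grasp point.
Start: joints at [-1.256, 0.353, 1.633, -0, 1.155, -0.002], TCP at [194.703, -593.901, 214.583] pointing down, gripper open.
Joint ranges: [-2.63, 2.63], [-0.92, 2.1], [0.06, 2.66], [-1.3, 4.44], [0, 2.69], [-3.02, 3.02]. Speed limits (rad/s): [2.22, 2.22, 2.79, 3.14, 3.14, 3.14].

## Interface

Orientations are given as a rotation vector (axis times angle).
In Python, from plant import arm gives the robot as it stands.
- The arm moves only by the tool move_arm, never from a script. Its argument "plan" is a list of rows, each an object of numbers: "claw": the finger opening in m, from 0 to 0.0919; "x", "y", "z": the shift along the tool's x, y, z in m; "wx", "wy", "wz": the turn, a rotation vector about the tool's x, y, z in rad. In form: [{"claw": .., "x": .., "y": .., "z": .., "wx": .., "wy": .., "wz": ..}, ...]. A call has exactly 10 rows; each row shifts and turns the commanded pose from where the row before left it, along the tool's axes as they then stand; what a row does not reach is not made up. A row lasts 1/8 s, in which the tool goes at most 62.5 mm and 10.7 degrees, less where a joint would pass 70% of its speed; a pose out of reach is approached as far as the arm can. A call is refused whole if a number of a shift passes 0.0625 or a number of a turn 0.188, either way. A call with a gripper value outside its range is refused whole. The fingers move at their own pace and stop on an object; "squeeze" is the grip in N (left out, the last holds). Time passes only in rows, so rows that do not move let the fingers close, or fill a call up. It gives the time, the measured TCP pose, the force, the opening and the grip force at its end, in the units of the state.
- arm.get_state(): the state, without advancing time (a new reading comes with each control period).
- arm.snapshot(name): name is "side" or "top" or "wrist"; returns a dict with "color" (384x512x3 uint8, blue, green, red), "z_map" (384x512 float32, mm along the optical axis (not along the pixel's ray), 0 where there is no reading), "camera_matrix" (3x3 intrinsics, pixels), "world_to_cam" (4x4, takes a point from world to camera coordinates). Camera axes: x right, y down, z forward; pixel columns grow to the right and rows downward; lengths in mm; the calibration is good to about 2 mm. A picture is of the moment at which its call begins.
- arm.sign_off(): hands the job in; it is judged then, once.
Trained networks look in the newest picture that a camera, given by its name, has taken for a name from the list of things; names that differ only in an ending like _2 or _b are one class to them, and where a whole thing is asked for, a point or a joint stands for the part that bears it (a point fixed in the world has none). Each returns a list of dicts, best first, with "p" (0 to 1); they miss things now and then, are a little off and sometimes report something else, mostly with a low value. They report only what shows in the picture. A call takes as long as a camera call.
- arm.recognise(camera, target): "position" ([x, y, z] in mm, in world coordinates, good to about 4 mm: the middle of the surface that is visible of it).
The state is a dict: "time_s": time; "joint_positions": joint angles; "dq": joint speeds; "tau": joint torques, N m; "tool_pos": TCP position; "tcp_rot": TCP orientation; "wrist_force": force on the tool from outside, world axes, zero at the start; "ft_torque": the same for the moment, N m; "gripper_width": finger opening in mm; "grasp_force": force on a finger pad.
Only numpy, scipy, OpenCV 4.12 (cv2) and the standard library are available. Lean on these libraries where they do the work, as an engineer would, in place of code of your own. Each camera call takes 0.05 s, during which the arm holds its last target. There are 200 camera calls.

## Working session

There is one attempt and no reset: what is moved stays moved. The work goes in short steps, Python scripts to look and compute and a tool call to move; the robot and the scene stay as the last step left them, time stands still between calls to the robot, and variables do not carry over. Pictures are saved under pics/ and viewed, at most 10 in all, crops included, and the job is handed in when it is done.

Besides the shell and the picture viewer there is one more tool, called as a command line: name --argument value ..., lists and objects as JSON in quotes. move_arm: Moves the arm, as the interface text tells. Its arguments: {"type":"object","properties":{"plan":{"type":"array","items":{"type":"object","properties":{"claw":{"type":"number"},"x":{"type":"number"},"y":{"type":"number"},"z":{"type":"number"},"wx":{"type":"number"},"wy":{"type":"number"},"wz":{"type":"number"}}}},"squeeze":{"type":"number"}},"required":["plan"]}

```bash
mkdir -p pics; ls; python3 - <<'E'
from plant import arm
import cv2,numpy as np
for c in("top","side"):
    s=arm.snapshot(c); cv2.imwrite(f"pics/{c}0.png",s["color"]); np.savez(f"{c}0.npz",**s)
    for t in("bottom_tray","middle_tray","cover_tray","middle_grip","cover_grip","bottom_posts","petri_dish","blue_marker","tape_ring","t_driver"):
        print(c,t,[(np.round(d["position"]).tolist(),round(d["p"],2)) for d in arm.recognise(c,t)[:3]])
print(arm.get_state())
E
```

```text
pics
top bottom_tray [([449.0, -72.0, 10.0], 0.87)]
top middle_tray [([395.0, 289.0, 11.0], 0.85)]
top cover_tray [([609.0, 124.0, 21.0], 0.63), ([646.0, -95.0, 20.0], 0.27)]
top middle_grip [([399.0, 284.0, 13.0], 0.69)]
top cover_grip [([614.0, 125.0, 19.0], 0.96)]
top bottom_posts [([449.0, -76.0, 4.0], 0.72)]
top petri_dish [([396.0, 287.0, 10.0], 0.62), ([440.0, 92.0, -2.0], 0.6)]
top blue_marker [([360.0, 117.0, 11.0], 0.54)]
top tape_ring [([649.0, -96.0, 18.0], 0.8)]
top t_driver [([649.0, 331.0, 15.0], 0.77)]
side bottom_tray [([433.0, -63.0, 13.0], 0.81), ([397.0, 299.0, 26.0], 0.48)]
side middle_tray [([394.0, 301.0, 20.0], 0.95), ([647.0, -78.0, 11.0], 0.44)]
side cover_tray [([605.0, 131.0, 18.0], 0.64)]
side middle_grip [([396.0, 302.0, 22.0], 0.72), ([604.0, 135.0, 20.0], 0.71)]
side cover_grip [([604.0, 132.0, 22.0], 0.92)]
side bottom_posts [([440.0, -56.0, 13.0], 0.65)]
side petri_dish [([443.0, 83.0, 3.0], 0.8)]
side blue_marker [([364.0, 124.0, 12.0], 0.55)]
side tape_ring [([643.0, -77.0, 15.0], 0.81)]
side t_driver [([642.0, 344.0, 15.0], 0.98)]
{'time_s': 1.1, 'joint_positions': array([-1.25639012e+00,  3.53017138e-01,  1.63339367e+00,  1.06456176e-05,
        1.15520358e+00, -2.39471017e-03]), 'dq': array([ 0.00115448,  0.00081884,  0.00099861, -0.00035379,  0.00072697,
        0.00233315]), 'tau': array([ 3.16161813e-04, -5.93773556e+01, -3.34578431e+01,  6.99781976e-02,
        1.59804581e-02, -6.28904877e-05]), 'tool_pos': array([ 194.7126973 , -593.89918302,  214.57497004]), 'tcp_rot': array([-3.10224098e+00, -4.95541054e-01, -9.80966755e-06]), 'wrist_force': array([-0.6922323 ,  1.21439637, -0.06182373]), 'ft_torque': array([-0.04718046, -0.00705533,  0.03259224]), 'grasp_force': 0.0, 'gripper_width': 91.9037875174745}
```

View pics/top0.png

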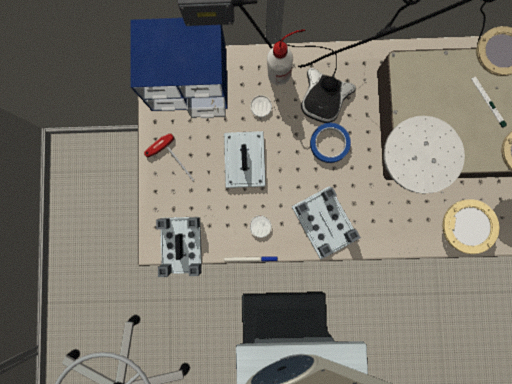

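View pics/side0.png

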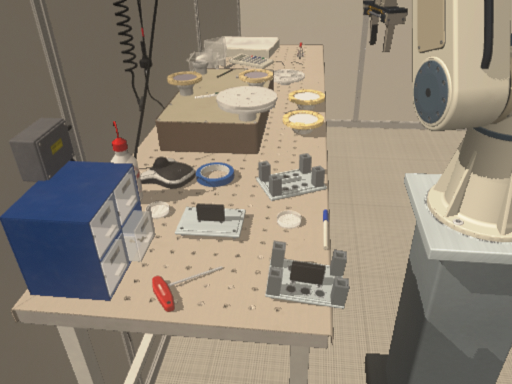

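```bash
cat > h.py <<'E'
import numpy as np,cv2
def cloud(s):
    z=s["z_map"];K=s["camera_matrix"];v,u=np.indices(z.shape)
    p=np.stack([(u-K[0,2])/K[0,0]*z,(v-K[1,2])/K[1,1]*z,z,np.ones_like(z)],-1)
    w=(p@np.linalg.inv(s["world_to_cam"]).T)[...,:3]; w[z==0]=np.nan
    return w
E
python3 - <<'E'
from h import *
for c in("top","side"):
    s=np.load(f"{c}0.npz");w=cloud(s);P=w.reshape(-1,3)
    print(c,s["camera_matrix"].tolist(),np.linalg.inv(s["world_to_cam"])[:3,3])
    for n,x,y in(("bot",447,-70),("mid",396,293),("cov",608,126)):
        q=P[(abs(P[:,0]-x)<100)&(abs(P[:,1]-y)<100)]
        print(n,"bench",np.nanmedian(q[abs(q[:,2])<5,2]))
        for lo,hi in((4,12),(12,30),(30,45),(45,56),(56,70)):
            r=q[(q[:,2]>lo)&(q[:,2]<hi)]
            if len(r)>10:
                m=cv2.minAreaRect(r[:,:2].astype(np.float32));print(lo,hi,len(r),np.round(m[0],1),np.round(m[1],1),round(m[2],1),np.round(r.mean(0),1))
E
```

```text
top [[412.3653452125492, 0.0, 250.25979903374898], [0.0, 412.3653452125492, 195.8321970922517], [0.0, 0.0, 1.0]] [ 417.7059982    89.18680003 1040.34931125]
bot bench 0.5624772388449628
4 12 2053 [451.5 -70.3] [197.8 189.9] 89.6 [449.2 -72.2   8.5]
12 30 273 [448.5 -73.9] [146.  103.2] 25.7 [448.9 -76.1  15.7]
30 45 154 [447.  -72.2] [136.   94.4] 26.6 [442.2 -75.6  38.7]
45 56 267 [447.9 -73.8] [137.9  97.9] 26.6 [444.5 -77.   53.3]
56 70 66 [447.2 -73.8] [136.   96.5] 26.9 [455.1 -68.9  57.1]
mid bench 0.48657289944503646
4 12 788 [414.3 290.7] [162.8 197.1] 1.1 [379.1 287.9   8.2]
12 30 975 [401.2 286.7] [ 98.3 138.9] 89.2 [422.3 286.2  16.7]
30 45 175 [399.3 286.2] [ 96.3 137.9] 89.9 [380.4 286.1  37.8]
45 56 335 [397.6 286.9] [ 97.3 138.4] 89.7 [381.6 288.7  49.8]
56 70 176 [436.5 287.2] [56.1 98.8] 0.2 [451.8 285.7  61.3]
cov bench 0.6107936152866387
4 12 163 [607.5 124.8] [198.  198.3] 89.0 [605.5 129.1   4.7]
12 30 2037 [612.1 122.8] [140.1 100. ] 0.4 [610.7 122.5  19.9]
45 56 18 [610.2 122.7] [56.5 11.8] 0.1 [606.4 120.6  53.3]
56 70 110 [612.  122.4] [57.5 11.8] 1.5 [612.  
[... 368 characters left out ...]
444.2 -60.6  37.4]
45 56 340 [446.6 -69.5] [139.4 102.3] 26.9 [446.2 -65.9  51. ]
mid bench 0.058063224835620986
4 12 772 [374.7 318.1] [139.1  94.2] 47.5 [370.3 308.7   8.6]
12 30 1337 [398.2 291.2] [102.3 141.4] 89.9 [407.7 304.   18.1]
30 45 642 [395.8 292. ] [138.9  98.6] 0.3 [387.2 299.7  37.7]
45 56 642 [394.5 291.6] [137.3 101.5] 0.2 [389.4 295.5  49.6]
56 70 259 [451.  290.6] [101.5  24. ] 89.8 [451.2 296.7  60.3]
cov bench -0.041083164643282544
12 30 1495 [610.  127.4] [139.9 102.6] 0.4 [606.5 140.4  19.3]
30 45 161 [609.1 131.3] [59.6 11.9] 7.8 [608.5 131.5  37.5]
45 56 118 [610.  126.7] [17.2 59.4] 88.0 [608.5 131.6  50.6]
56 70 94 [610.6 127.7] [58.4 15.2] 0.5 [609.9 127.8  57.7]
```

The top view shows the bottom tray at about (326,222), yawed; the middle tray at (180,246), over the near bench edge; the cover at (244,160); and the tape, dish, marker and driver standing clear. In the middle tray's cloud one pair of posts is about 12 mm lower than the other, so it looks tilted over the edge. I'll measure that.

```bash
python3 - <<'E'
from h import *
for c in("top","side"):
    s=np.load(f"{c}0.npz");P=cloud(s).reshape(-1,3)
    for n,x,y,a in(("mid",397,289,0),("bot",447,-72,np.radians(26.7)),("cov",611,125,0)):
        d=P[:,:2]-[x,y];R=np.array([[np.cos(a),np.sin(a)],[-np.sin(a),np.cos(a)]]);L=d@R.T
        z=P[:,2]
        for sx in(1,-1):
            for sy in(1,-1):
                m=(abs(L[:,0]-57*sx)<7)&(abs(L[:,1]-37*sy)<7);print(c,n,sx,sy,np.round(np.nanpercentile(z[m],[20,50,80,95]),1),end=" ")
        m=(abs(L[:,0])<42)&(abs(L[:,1])<45)&(abs(L[:,1])>14)&(z<40)&(z>-10)
        A=np.c_[L[m],np.ones(m.sum())];f=np.linalg.lstsq(A,z[m],rcond=None)[0];print("\n deck",np.round(f,3))
        m=(abs(L[:,0])<27)&(abs(L[:,1])<9)&(z>42)
        A=np.c_[L[m][:,:1],np.ones(m.sum())];print(" rib",np.round(np.linalg.lstsq(A,z[m],rcond=None)[0],3),m.sum(), np.round(np.ptp(P[m][:,0]),1))
    b=P[(abs(z)<4)&(P[:,1]>-30)&(P[:,1]<200)&(P[:,0]>200)];print("bench min x",np.nanpercentile(b[:,0],[0,.5,1]))
E
```

```text
top mid 1 1 [45.3 49.  58.2 63.3] top mid 1 -1 [45.2 47.4 60.6 61.8] top mid -1 1 [33.5 36.4 47.8 49.8] top mid -1 -1 [32.5 35.1 45.  50.1] 
 deck [ 0.102  0.    12.06 ]
 rib [ 0.096 51.216] 126 52.6
top bot 1 1 [37.7 40.  54.4 55.2] top bot 1 -1 [38.8 40.1 53.2 55.3] top bot -1 1 [38.2 39.9 51.6 53.7] top bot -1 -1 [37.8 39.9 52.9 54.3] 
 deck [1.000e-03 2.000e-03 9.249e+00]Traceback (most recent call last):
  File "<stdin>", line 13, in <module>
    return _methods._ptp(a, axis=axis, out=out, **kwargs)
           ~~~~~~~~~~~~~^^^^^^^^^^^^^^^^^^^^^^^^^^^^^^^^^
    umr_maximum(a, axis, None, out, keepdims),
    ~~~~~~~~~~~^^^^^^^^^^^^^^^^^^^^^^^^^^^^^^
ValueError: zero-size array to reduction operation maximum which has no identity
```

move_arm --plan '[{"claw":0.09,"wz":0.1585},{"wz":0.1585},{"x":0.012,"y":-0.05},{"x":0.012,"y":-0.05},{"x":0.012,"y":-0.05},{"x":0.012,"y":-0.05},{"x":0.012,"y":-0.05},{"x":0.012,"y":-0.05},{"x":0.012,"y":-0.05},{"x":0.012,"y":-0.05}]'

```text
invalid input at $.plan[0]: expected keys claw, x, y, z, wx, wy, wz
```

```bash
python3 - <<'E'
from h import *
from plant import arm
from scipy.spatial.transform import Rotation as Ro
st=arm.get_state();print(st["time_s"],st["tool_pos"],Ro.from_rotvec(st["tcp_rot"]).as_matrix().round(3).tolist(),st["joint_positions"].round(2))
for c in("top","side"):
    s=np.load(f"{c}0.npz");P=cloud(s).reshape(-1,3);C=s["color"].reshape(-1,3).max(1)
    q=P[(P[:,2]>60)&(P[:,1]>0)&(P[:,1]<420)&(P[:,0]>520)];print(c,"tall min",np.nanmin(q,0),np.nanmax(q,0))
    for n,x,y,lo in(("mid",397,289,38),("cov",611,125,40)):
        m=(abs(P[:,0]-x)<40)&(abs(P[:,1]-y)<15)&(P[:,2]>lo);r=P[m];print(n,m.sum(),np.percentile(r[:,0],[1,50,99]).round(1),np.percentile(r[:,1],[1,50,99]).round(1),np.percentile(r[:,2],[5,50,95]).round(1))
E
```

```text
1.1 [ 194.7126973  -593.89918302  214.57497004] [[0.95, 0.312, 0.0], [0.312, -0.95, 0.0], [0.0, -0.0, -1.0]] [-1.26  0.35  1.63  0.    1.16 -0.  ]
top tall min [5.85542477e+02 7.07764208e-04 6.00018115e+01] [941.47447083 419.98403619 260.2811629 ]
mid 152 [367.9 398.9 427.4] [280.9 285.9 293.6] [39.6 50.7 56. ]
cov 128 [582.  610.7 640.3] [116.8 122.3 128.7] [53.7 58.2 61.2]
side tall min [6.30479196e+02 2.35845663e-02 6.00121679e+01] [939.77962216 371.7924626  470.49249694]
mid 323 [365.7 397.4 425.5] [284.5 295.3 298.3] [39.2 48.2 53.8]
cov 264 [580.4 608.8 639.3] [120.5 131.2 135.1] [41.  52.4 58.6]
```

move_arm --plan '[{"claw":0.09,"x":0,"y":0,"z":0,"wx":0,"wy":0,"wz":0.1585},{"claw":0.09,"x":0,"y":0,"z":0,"wx":0,"wy":0,"wz":0.1585},{"claw":0.09,"x":0.012,"y":-0.05,"z":0,"wx":0,"wy":0,"wz":0},{"claw":0.09,"x":0.012,"y":-0.05,"z":0,"wx":0,"wy":0,"wz":0},{"claw":0.09,"x":0.012,"y":-0.05,"z":0,"wx":0,"wy":0,"wz":0},{"claw":0.09,"x":0.012,"y":-0.05,"z":0,"wx":0,"wy":0,"wz":0},{"claw":0.09,"x":0.012,"y":-0.05,"z":0,"wx":0,"wy":0,"wz":0},{"claw":0.09,"x":0.012,"y":-0.05,"z":0,"wx":0,"wy":0,"wz":0},{"claw":0.09,"x":0.012,"y":-0.05,"z":0,"wx":0,"wy":0,"wz":0},{"claw":0.09,"x":0.012,"y":-0.05,"z":0,"wx":0,"wy":0,"wz":0}]'

```text
time_s: 2.35
tool_pos: [291.0, -192.5, 214.9]
tcp_rot: [3.141, -0.001, 0.002]
wrist_force: [0.5, 0.3, -0.3]
gripper_width: 90.1
grasp_force: 0.0
```

```bash
cat > st.py <<'E'
from plant import arm
from scipy.spatial.transform import Rotation as Ro
import numpy as np
st=arm.get_state();R=Ro.from_rotvec(st["tcp_rot"]).as_matrix()
print("t",round(st["time_s"],2),"tcp",st["tool_pos"].round(1),"yaw",np.arctan2(R[1,0],R[0,0]).round(4),"tz",R[:,2].round(4),"q",st["joint_positions"].round(2),"w",round(st["gripper_width"],1),"gf",round(st["grasp_force"],1),"F",st["wrist_force"].round(1),"T",st["ft_torque"].round(2))
E
python3 st.py; python3 - <<'E'
from h import *
s=np.load("top0.npz");P=cloud(s).reshape(-1,3)
q=P[(P[:,2]>90)&(P[:,1]>0)&(P[:,1]<420)&(P[:,0]>450)];print(np.nanpercentile(q,[0,1,99],axis=0).round())
E
```

```text
t 2.35 tcp [ 291.  -192.5  214.9] yaw -0.0009 tz [ 1.e-03 -5.e-04 -1.e+00] q [-0.59 -0.11  2.17  0.    1.08  0.98] w 90.1 gf 0.0 F [ 0.5  0.3 -0.3] T [ 0.02 -0.01  0.08]
[[738.   0.  90.]
 [747.   8.  95.]
 [940. 409. 255.]]
```

move_arm --plan '[{"claw":0.09,"x":0.0107,"y":-0.048,"z":0.005,"wx":0,"wy":0,"wz":0},{"claw":0.09,"x":0.0107,"y":-0.048,"z":0.005,"wx":0,"wy":0,"wz":0},{"claw":0.09,"x":0.0107,"y":-0.048,"z":0.005,"wx":0,"wy":0,"wz":0},{"claw":0.09,"x":0.0107,"y":-0.048,"z":0.005,"wx":0,"wy":0,"wz":0},{"claw":0.09,"x":0.0107,"y":-0.048,"z":0.005,"wx":0,"wy":0,"wz":0},{"claw":0.09,"x":0.0107,"y":-0.048,"z":0.005,"wx":0,"wy":0,"wz":0},{"claw":0.09,"x":0.0107,"y":-0.048,"z":0.005,"wx":0,"wy":0,"wz":0},{"claw":0.09,"x":0.0107,"y":-0.048,"z":0.005,"wx":0,"wy":0,"wz":0},{"claw":0.09,"x":0.0107,"y":-0.048,"z":0.005,"wx":0,"wy":0.05,"wz":0},{"claw":0.09,"x":0.0107,"y":-0.048,"z":0.005,"wx":0,"wy":0.05,"wz":0}]'

```text
time_s: 3.6
tool_pos: [398.4, 287.9, 165.1]
tcp_rot: [-3.137, 0.0, -0.16]
wrist_force: [-0.1, -0.2, -0.1]
gripper_width: 90.1
grasp_force: 0.0
```

```bash
python3 st.py; python3 - <<'E'
from h import *
from plant import arm
s=arm.snapshot("wrist");cv2.imwrite("pics/w1.png",s["color"]);np.savez("w1.npz",**s)
P=cloud(s).reshape(-1,3)
print([(d["position"],d["p"]) for d in arm.recognise("wrist","middle_grip")])
m=(abs(P[:,0]-397)<45)&(abs(P[:,1]-289)<17)&(P[:,2]>38);r=P[m];print(m.sum(),np.percentile(r,[1,5,50,95,99],axis=0).round(1))
E
python3 st.py
```

```text
t 3.6 tcp [398.4 287.9 165.1] yaw -0.0001 tz [ 1.018e-01  6.000e-04 -9.948e-01] q [ 0.67  0.16  2.02 -0.08  0.88  2.29] w 90.1 gf 0.0 F [-0.1 -0.2 -0.1] T [ 0.01  0.03 -0.03]
[([407.3, 286.2, 15.0], 0.96)]
5181 [[370.6 272.4  48.1]
 [388.4 274.   50.4]
 [412.2 289.  272. ]
 [414.6 304.  273.7]
 [424.3 305.6 274.2]]
t 3.7 tcp [398.5 290.1 165.1] yaw 0.003 tz [ 0.1021  0.0021 -0.9948] q [ 0.67  0.16  2.02 -0.08  0.88  2.29] w 89.8 gf 0.0 F [-0.7  0.2 -0.1] T [-0.01  0.03  0.01]
```

View pics/w1.png

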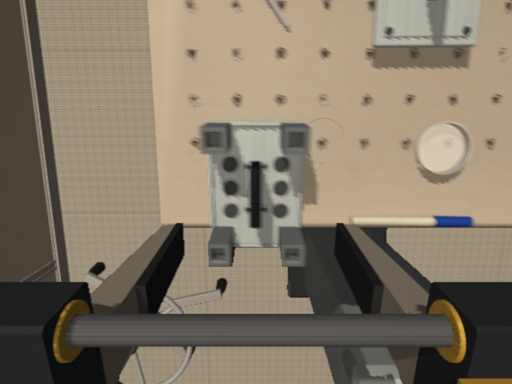

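The wrist view shows the rib at about (255,193), centred between the fingers, with the near posts at rows 235–265 past the bench edge (row 226). The tray is aligned in yaw. I'll refine the rib position.

```bash
python3 - <<'E'
from h import *
s=np.load("w1.npz");w=cloud(s);C=s["color"].max(2)
P=w.reshape(-1,3)
m=(abs(P[:,0]-397)<45)&(abs(P[:,1]-289)<17)&(P[:,2]>40)&(P[:,2]<65);r=P[m];print(m.sum(),np.percentile(r,[1,5,50,95,99],axis=0).round(1))
for sx in(1,-1):
  for sy in (1,-1):
    # far post tops
    m=(abs(P[:,0]-(397+57*sx-0))<22)&(abs(P[:,1]-(289+37*sy))<20)&(P[:,2]>(50 if sx>0 else 42))&(P[:,2]<75);r=P[m];print(sx,sy,m.sum(),np.percentile(r,[2,50,98],axis=0).round(1).tolist())
E
```

```text
749 [[366.5 284.   42.7]
 [369.6 284.2  47.8]
 [398.2 289.8  51.5]
 [424.5 294.6  54.6]
 [425.8 294.8  55.2]]
1 1 633 [[439.7, 314.4, 51.4], [452.2, 326.7, 61.2], [463.9, 338.1, 63.8]]
1 -1 615 [[439.8, 240.9, 52.0], [451.4, 252.2, 61.3], [463.6, 264.4, 63.9]]
-1 1 521 [[326.4, 314.7, 42.4], [340.6, 327.0, 48.7], [350.7, 338.2, 51.4]]
-1 -1 513 [[326.4, 241.1, 42.3], [339.5, 252.5, 48.6], [350.5, 264.7, 51.3]]
```

move_arm --squeeze 25 --plan '[{"claw":0.06,"x":-0.0145,"y":0,"z":0.02,"wx":0,"wy":0,"wz":0},{"claw":0.06,"x":0,"y":0,"z":0.02,"wx":0,"wy":0,"wz":0},{"claw":0.06,"x":0,"y":0,"z":0.02,"wx":0,"wy":0,"wz":0},{"claw":0.06,"x":0,"y":0,"z":0.02,"wx":0,"wy":0,"wz":0},{"claw":0.06,"x":0,"y":0,"z":0.02,"wx":0,"wy":0,"wz":0},{"claw":0.06,"x":0,"y":0,"z":0.02,"wx":0,"wy":0,"wz":0},{"claw":0.06,"x":0,"y":0,"z":0.015,"wx":0,"wy":0,"wz":0},{"claw":0.06,"x":0,"y":0,"z":0.006,"wx":0,"wy":0,"wz":0},{"claw":0.03,"x":0,"y":0,"z":0,"wx":0,"wy":0,"wz":0},{"claw":0.01,"x":0,"y":0,"z":0,"wx":0,"wy":0,"wz":0}]'

```text
time_s: 4.95
tool_pos: [398.1, 286.3, 23.9]
tcp_rot: [-3.137, 0.0, -0.158]
wrist_force: [-0.5, -0.1, -0.5]
gripper_width: 42.2
grasp_force: 0.0
```

move_arm --squeeze 30 --plan '[{"claw":0.005,"x":0,"y":0,"z":0,"wx":0,"wy":0,"wz":0},{"claw":0.005,"x":0,"y":0,"z":0,"wx":0,"wy":0,"wz":0},{"claw":0.005,"x":0,"y":0,"z":0,"wx":0,"wy":0,"wz":0},{"claw":0.005,"x":0,"y":0,"z":0,"wx":0,"wy":0,"wz":0},{"claw":0.005,"x":0,"y":0,"z":0,"wx":0,"wy":0,"wz":0},{"claw":0.005,"x":0,"y":0,"z":0,"wx":0,"wy":0,"wz":0},{"claw":0.005,"x":0,"y":0,"z":0,"wx":0,"wy":0,"wz":0},{"claw":0.005,"x":0,"y":0,"z":0,"wx":0,"wy":0,"wz":0},{"claw":0.005,"x":0,"y":0,"z":0,"wx":0,"wy":0,"wz":0},{"claw":0.005,"x":0,"y":0,"z":0,"wx":0,"wy":0,"wz":0}]'

```text
time_s: 6.2
tool_pos: [398.2, 286.4, 23.7]
tcp_rot: [-3.137, 0.0, -0.158]
wrist_force: [-0.0, 2.7, 5.4]
gripper_width: 11.7
grasp_force: 30.0
```

```bash
python3 st.py
```

```text
t 6.2 tcp [398.2 286.4  23.7] yaw -0.0003 tz [ 1.005e-01  7.000e-04 -9.949e-01] q [ 0.67  0.4   2.12 -0.12  0.54  2.34] w 11.7 gf 30.0 F [-0.   2.7  5.4] T [0.4  0.04 0.  ]
```

move_arm --plan '[{"claw":0.005,"x":0,"y":0,"z":-0.02,"wx":0,"wy":0,"wz":0},{"claw":0.005,"x":0,"y":0,"z":-0.03,"wx":0,"wy":0,"wz":0},{"claw":0.005,"x":0,"y":0,"z":-0.04,"wx":0,"wy":0,"wz":0},{"claw":0.005,"x":0,"y":0,"z":-0.04,"wx":0,"wy":0,"wz":0},{"claw":0.005,"x":0,"y":0,"z":0,"wx":0,"wy":-0.05,"wz":0},{"claw":0.005,"x":0,"y":0,"z":0,"wx":0,"wy":-0.051,"wz":0},{"claw":0.005,"x":0.01,"y":0.02,"z":0,"wx":0,"wy":0,"wz":0},{"claw":0.005,"x":0.01,"y":0.04,"z":0,"wx":0,"wy":0,"wz":0},{"claw":0.005,"x":0.01,"y":0.04,"z":0,"wx":0,"wy":0,"wz":0},{"claw":0.005,"x":0.01,"y":0.03,"z":0,"wx":0,"wy":0,"wz":0}]'

```text
time_s: 7.45
tool_pos: [423.3, 153.9, 151.6]
tcp_rot: [3.14, -0.001, -0.007]
wrist_force: [-0.0, 0.5, -3.6]
gripper_width: 12.0
grasp_force: 30.0
```

```bash
python3 st.py; python3 - <<'E'
from h import *
from plant import arm
s=arm.snapshot("side");cv2.imwrite("pics/s2.png",s["color"][100:,150:])
E
```

```text
t 7.45 tcp [423.3 153.9 151.6] yaw -0.0004 tz [-0.0042 -0.0015 -1.    ] q [ 0.35  0.16  2.05 -0.    0.93  1.92] w 12.0 gf 30.0 F [-0.   0.5 -3.6] T [ 0.02 -0.01 -0.01]
```

View pics/s2.png

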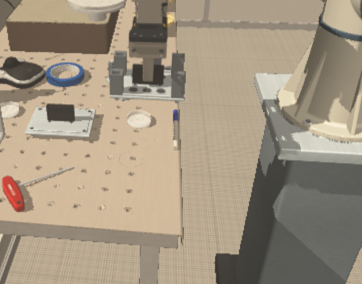

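The crop shows the middle tray held level at about (148,85), with the bystanders undisturbed. Next I carry it over the bottom tray.

move_arm --plan '[{"claw":0.005,"x":0.0034,"y":0.02,"z":0,"wx":0,"wy":0,"wz":0},{"claw":0.005,"x":0.0034,"y":0.036,"z":0,"wx":0,"wy":0,"wz":0},{"claw":0.005,"x":0.0034,"y":0.04,"z":0,"wx":0,"wy":0,"wz":0},{"claw":0.005,"x":0.0034,"y":0.04,"z":0,"wx":0,"wy":0,"wz":0},{"claw":0.005,"x":0.0034,"y":0.04,"z":0,"wx":0,"wy":0,"wz":0},{"claw":0.005,"x":0.0034,"y":0.03,"z":0,"wx":0,"wy":0,"wz":0},{"claw":0.005,"x":0.0034,"y":0.02,"z":0,"wx":0,"wy":0,"wz":0},{"claw":0.005,"x":0,"y":0,"z":0,"wx":0,"wy":0,"wz":-0.155},{"claw":0.005,"x":0,"y":0,"z":0,"wx":0,"wy":0,"wz":-0.155},{"claw":0.005,"x":0,"y":0,"z":0,"wx":0,"wy":0,"wz":-0.156}]'

```text
time_s: 8.75
tool_pos: [447.0, -69.9, 151.7]
tcp_rot: [-3.054, -0.732, 0.006]
wrist_force: [0.2, -0.4, -3.4]
gripper_width: 11.6
grasp_force: 30.0
```

```bash
python3 st.py; python3 - <<'E'
from h import *
from plant import arm
for c in("top","side","wrist"):
    s=arm.snapshot(c);np.savez(f"{c}3.npz",**s);cv2.imwrite(f"pics/{c}3.png",s["color"])
a,b=[cv2.imread(f"pics/{c}3.png") for c in("side","wrist")]
t=cv2.imread("pics/top3.png")[150:300,250:450]
cv2.imwrite("pics/c3.png",np.hstack([cv2.resize(a[90:240,200:400],None,fx=2,fy=2),cv2.resize(t,None,fx=2,fy=2)]))
E
python3 st.py
```

```text
t 8.75 tcp [447.  -69.9 151.7] yaw 0.4707 tz [-4.1e-03  3.0e-04 -1.0e+00] q [-0.16  0.17  2.05 -0.    0.93  0.94] w 11.6 gf 30.0 F [ 0.2 -0.4 -3.4] T [ 0.   -0.03  0.03]
t 8.9 tcp [447.4 -69.8 151.9] yaw 0.4632 tz [-3.3e-03  3.0e-04 -1.0e+00] q [-0.16  0.17  2.05 -0.    0.93  0.95] w 11.6 gf 30.0 F [-0.6 -0.5 -5. ] T [ 0.   -0.04  0.05]
```

View pics/c3.png

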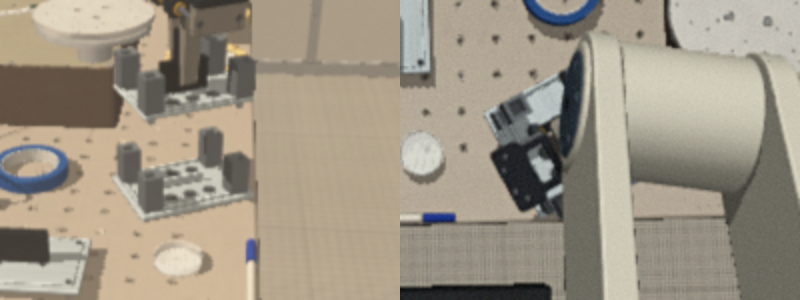

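View pics/wrist3.png

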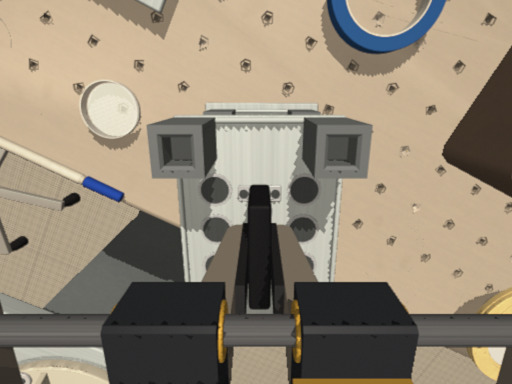

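The side crop shows the held tray directly above the bottom tray, all eight posts visible. I'll measure the relative offset from that same camera.

```bash
cat > rel.py <<'E'
import sys
from h import *
# per-post top centres in tray frame (nominal centre, yaw)
def posts(P,c,yaw,ztop,tol=(6,5),r=19):
    R=np.array([[np.cos(yaw),np.sin(yaw)],[-np.sin(yaw),np.cos(yaw)]])
    L=(P[:,:2]-c)@R.T;out={}
    zz=P[:,2]
    for sx in(1,-1):
        for sy in(1,-1):
            m=(abs(L[:,0]-57*sx)<r)&(abs(L[:,1]-37*sy)<r)&(zz>ztop-tol[0])&(zz<ztop+tol[1])
            if m.sum()<25: continue
            # vertical faces toward the camera share the same outline; use outline rectangle midpoints
            l=L[m];lo,hi=np.percentile(l,[3,97],axis=0)
            out[sx,sy]=np.r_[(lo+hi)/2-[57*sx,37*sy],hi-lo,np.median(zz[m]),m.sum()]
    return out
if __name__=="__main__":
    P=cloud(np.load("side3.npz")).reshape(-1,3)
    for n,c,z in(("bot",(447,-70),54),("held",(447,-70),185)):
        for k,v in posts(P,c,.466,z).items(): print(n,k,v.round(1))
    P=cloud(np.load("side0.npz")).reshape(-1,3)
    for k,v in posts(P,(447,-70),.466,54).items(): print("bot0 side",k,v.round(1))
    P=cloud(np.load("top0.npz")).reshape(-1,3)
    for k,v in posts(P,(447,-74),.466,54.5).items(): print("bot0 top",k,v.round(1))
    P=cloud(np.load("wrist3.npz")).reshape(-1,3)
    for k,v in posts(P,(447.4,-69.8),.466,185).items(): print("held wrist",k,v.round(1))
E
python3 rel.py
```

```text
bot (1, 1) [-0.5  0.1 23.6 24.7 53.2 74. ]
bot (1, -1) [-0.3  1.3 23.4 23.6 52.4 64. ]
bot (-1, 1) [-0.4 -0.1 23.  24.5 52.6 71. ]
bot (-1, -1) [-0.9  1.5 23.5 24.5 52.6 63. ]
held (1, 1) [1.000e-01 1.900e+00 2.390e+01 2.500e+01 1.827e+02 6.800e+01]
held (1, -1) [  1.2   1.6  22.3  26.8 182.3  55. ]
held (-1, 1) [  0.    0.7  24.5  25.5 182.2  64. ]
held (-1, -1) [  1.5   2.8  23.7  22.2 181.7  47. ]
bot0 side (1, 1) [ 0.  -0.1 23.4 24.6 53.  75. ]
bot0 side (1, -1) [-0.6  1.1 23.3 23.3 52.8 64. ]
bot0 side (-1, 1) [-0.5  0.9 24.5 25.8 52.4 73. ]
bot0 side (-1, -1) [-0.5  0.4 23.7 25.8 52.6 61. ]
bot0 top (1, 1) [ 1.  -0.5 22.5 23.5 54.7 73. ]
bot0 top (1, -1) [ 0.9 -0.3 22.7 23.6 54.9 78. ]
bot0 top (-1, 1) [ 1.3 -0.  23.3 23.1 54.3 81. ]
bot0 top (-1, -1) [ 1.1 -0.  22.7 23.3 54.1 82. ]
held wrist (1, 1) [-1.000e-01 -3.000e-01  2.340e+01  2.340e+01  1.839e+02  2.352e+03]
held wrist (1, -1) [1.000e-01 3.000e-01 2.340e+01 2.340e+01 1.837e+02 2.353e+03]
```

move_arm --plan '[{"claw":0.005,"x":-0.0012,"y":0.001,"z":0.005,"wx":0,"wy":0,"wz":0},{"claw":0.005,"x":0,"y":0,"z":0.01,"wx":0,"wy":0,"wz":0},{"claw":0.005,"x":0,"y":0,"z":0.01,"wx":0,"wy":0,"wz":0},{"claw":0.005,"x":0,"y":0,"z":0.01,"wx":0,"wy":0,"wz":0},{"claw":0.005,"x":0,"y":0,"z":0.01,"wx":0,"wy":0,"wz":0},{"claw":0.005,"x":0,"y":0,"z":0.01,"wx":0,"wy":0,"wz":0},{"claw":0.005,"x":0,"y":0,"z":0.005,"wx":0,"wy":0,"wz":0},{"claw":0.005,"x":0,"y":0,"z":0,"wx":0,"wy":0,"wz":0},{"claw":0.005,"x":0,"y":0,"z":0,"wx":0,"wy":0,"wz":0},{"claw":0.005,"x":0,"y":0,"z":0,"wx":0,"wy":0,"wz":0}]'

```text
time_s: 10.15
tool_pos: [448.2, -71.4, 93.0]
tcp_rot: [3.057, 0.725, -0.0]
wrist_force: [0.4, 0.1, -4.6]
gripper_width: 11.8
grasp_force: 30.0
```

```bash
python3 st.py; cat > look.py <<'E'
from rel import *
from plant import arm
zs=[float(a) for a in sys.argv[1:3]]
acc={z:[] for z in zs}
for i in range(4):
    P=cloud(arm.snapshot("side")).reshape(-1,3)
    for z in zs:
        o=posts(P,(447,-70),.466,z); acc[z].append([o[k][:5] if k in o else [np.nan]*5 for k in((1,1),(1,-1),(-1,1),(-1,-1))])
for z in zs: print(z,np.nanmean(acc[z],0).round(1).tolist(),"mean",np.nanmean(np.nanmean(acc[z],0),0).round(2))
E
python3 look.py 54 123; python3 st.py
```

```text
t 10.15 tcp [448.2 -71.4  93. ] yaw 0.4658 tz [-3.e-04 -1.e-04 -1.e+00] q [-0.16  0.26  2.1  -0.    0.79  0.94] w 11.8 gf 30.0 F [ 0.4  0.1 -4.6] T [0.03 0.03 0.  ]
54.0 [[-0.4, 0.5, 23.5, 24.7, 52.8], [4.6, 1.3, 13.9, 24.0, 52.4], [-0.0, 0.7, 23.4, 24.1, 52.6], [nan, nan, nan, nan, nan]] mean [ 1.4   0.81 20.25 24.29 52.59]
123.0 [[0.6, 0.4, 23.8, 25.2, 123.3], [1.0, 0.2, 23.5, 25.6, 123.1], [1.1, 0.2, 23.1, 24.6, 122.4], [1.0, 7.9, 23.5, 10.8, 120.6]] mean [  0.94   2.21  23.46  21.53 122.35]
t 10.35 tcp [448.  -71.4  92.9] yaw 0.4658 tz [-6.e-04 -1.e-04 -1.e+00] q [-0.16  0.26  2.1  -0.    0.79  0.94] w 11.8 gf 30.0 F [ 0.1 -0.2 -4. ] T [-0.01  0.02  0.  ]look.py:9: RuntimeWarning: Mean of empty slice
  for z in zs: print(z,np.nanmean(acc[z],0).round(1).tolist(),"mean",np.nanmean(np.nanmean(acc[z],0),0).round(2))
```

move_arm --plan '[{"claw":0.005,"x":-0.0013,"y":-0.0004,"z":0,"wx":0,"wy":0,"wz":0},{"claw":0.005,"x":0,"y":0,"z":0.002,"wx":0,"wy":0,"wz":0},{"claw":0.005,"x":0,"y":0,"z":0.002,"wx":0,"wy":0,"wz":0},{"claw":0.005,"x":0,"y":0,"z":0.002,"wx":0,"wy":0,"wz":0},{"claw":0.005,"x":0,"y":0,"z":0.002,"wx":0,"wy":0,"wz":0},{"claw":0.005,"x":0,"y":0,"z":0.002,"wx":0,"wy":0,"wz":0},{"claw":0.005,"x":0,"y":0,"z":0.002,"wx":0,"wy":0,"wz":0},{"claw":0.005,"x":0,"y":0,"z":0.001,"wx":0,"wy":0,"wz":0},{"claw":0.005,"x":0,"y":0,"z":0.001,"wx":0,"wy":0,"wz":0},{"claw":0.005,"x":0,"y":0,"z":0,"wx":0,"wy":0,"wz":0}]'

```text
time_s: 11.6
tool_pos: [446.5, -71.6, 78.6]
tcp_rot: [-3.057, -0.725, 0.002]
wrist_force: [0.1, 0.6, -4.3]
gripper_width: 11.9
grasp_force: 30.0
```

```bash
python3 st.py
```

```text
t 11.6 tcp [446.5 -71.6  78.6] yaw 0.4658 tz [-0.0011  0.     -1.    ] q [-0.16  0.28  2.11 -0.    0.75  0.94] w 11.9 gf 30.0 F [ 0.1  0.6 -4.3] T [ 0.03 -0.03  0.01]
```

move_arm --plan '[{"claw":0.005,"x":0,"y":0,"z":0.001,"wx":0,"wy":0,"wz":0},{"claw":0.005,"x":0,"y":0,"z":0.001,"wx":0,"wy":0,"wz":0},{"claw":0.005,"x":0,"y":0,"z":0.001,"wx":0,"wy":0,"wz":0},{"claw":0.005,"x":0,"y":0,"z":0.001,"wx":0,"wy":0,"wz":0},{"claw":0.005,"x":0,"y":0,"z":0.001,"wx":0,"wy":0,"wz":0},{"claw":0.005,"x":0,"y":0,"z":0.0005,"wx":0,"wy":0,"wz":0},{"claw":0.005,"x":0,"y":0,"z":0,"wx":0,"wy":0,"wz":0},{"claw":0.005,"x":0,"y":0,"z":0,"wx":0,"wy":0,"wz":0},{"claw":0.005,"x":0,"y":0,"z":0,"wx":0,"wy":0,"wz":0},{"claw":0.005,"x":0,"y":0,"z":0,"wx":0,"wy":0,"wz":0}]'

```text
time_s: 12.85
tool_pos: [446.5, -71.6, 73.2]
tcp_rot: [-3.057, -0.725, 0.001]
wrist_force: [0.1, -0.7, -4.7]
gripper_width: 11.6
grasp_force: 30.0
```

```bash
python3 st.py; python3 look.py 54 103
```

```text
t 12.85 tcp [446.5 -71.6  73.2] yaw 0.4658 tz [-9.e-04 -0.e+00 -1.e+00] q [-0.16  0.29  2.11 -0.    0.74  0.94] w 11.6 gf 30.0 F [ 0.1 -0.7 -4.7] T [-0.   -0.02 -0.  ]
54.0 [[-1.8, 2.1, 27.6, 23.5, 53.3], [nan, nan, nan, nan, nan], [2.0, 8.2, 26.9, 12.0, 54.1], [nan, nan, nan, nan, nan]] mean [ 0.13  5.18 27.28 17.75 53.7 ]
103.0 [[-0.6, 0.6, 23.3, 25.1, 103.5], [-0.6, 0.9, 23.6, 25.5, 103.1], [-0.8, 0.6, 24.5, 25.7, 102.8], [nan, nan, nan, nan, nan]] mean [ -0.64   0.68  23.83  25.41 103.15]look.py:9: RuntimeWarning: Mean of empty slice
  for z in zs: print(z,np.nanmean(acc[z],0).round(1).tolist(),"mean",np.nanmean(np.nanmean(acc[z],0),0).round(2))
```

move_arm --plan '[{"claw":0.005,"x":0,"y":0,"z":0.0005,"wx":0,"wy":0,"wz":0},{"claw":0.005,"x":0,"y":0,"z":0.0005,"wx":0,"wy":0,"wz":0},{"claw":0.005,"x":0,"y":0,"z":0.0005,"wx":0,"wy":0,"wz":0},{"claw":0.005,"x":0,"y":0,"z":0,"wx":0,"wy":0,"wz":0},{"claw":0.005,"x":0,"y":0,"z":0,"wx":0,"wy":0,"wz":0},{"claw":0.005,"x":0,"y":0,"z":0,"wx":0,"wy":0,"wz":0},{"claw":0.005,"x":0,"y":0,"z":0,"wx":0,"wy":0,"wz":0},{"claw":0.005,"x":0,"y":0,"z":0,"wx":0,"wy":0,"wz":0},{"claw":0.005,"x":0,"y":0,"z":0,"wx":0,"wy":0,"wz":0},{"claw":0.005,"x":0,"y":0,"z":0,"wx":0,"wy":0,"wz":0}]'

```text
time_s: 14.3
tool_pos: [446.8, -71.5, 72.4]
tcp_rot: [-3.057, -0.725, 0.001]
wrist_force: [-2.6, 1.9, 9.1]
gripper_width: 11.5
grasp_force: 30.0
```

move_arm --plan '[{"claw":0.02,"x":0,"y":0,"z":0,"wx":0,"wy":0,"wz":0},{"claw":0.04,"x":0,"y":0,"z":0,"wx":0,"wy":0,"wz":0},{"claw":0.06,"x":0,"y":0,"z":0,"wx":0,"wy":0,"wz":0},{"claw":0.06,"x":0,"y":0,"z":0,"wx":0,"wy":0,"wz":0},{"claw":0.06,"x":0,"y":0,"z":0,"wx":0,"wy":0,"wz":0},{"claw":0.06,"x":0,"y":0,"z":-0.012,"wx":0,"wy":0,"wz":0},{"claw":0.06,"x":0,"y":0,"z":-0.02,"wx":0,"wy":0,"wz":0},{"claw":0.06,"x":0,"y":0,"z":-0.02,"wx":0,"wy":0,"wz":0},{"claw":0.06,"x":0,"y":0,"z":-0.025,"wx":0,"wy":0,"wz":0},{"claw":0.06,"x":0,"y":0,"z":-0.025,"wx":0,"wy":0,"wz":0}]'

```text
time_s: 15.55
tool_pos: [446.6, -71.6, 175.3]
tcp_rot: [-3.057, -0.725, 0.001]
wrist_force: [0.5, 0.6, 0.1]
gripper_width: 60.2
grasp_force: 0.0
```

```bash
python3 st.py; python3 look.py 54 103 2>/dev/null
```

```text
t 15.55 tcp [446.6 -71.6 175.3] yaw 0.4658 tz [-4.e-04 -1.e-04 -1.e+00] q [-0.16  0.13  2.03 -0.    0.98  0.94] w 60.2 gf 0.0 F [0.5 0.6 0.1] T [ 0.01 -0.03  0.  ]
54.0 [[-1.9, 0.9, 28.3, 25.4, 54.5], [nan, nan, nan, nan, nan], [2.9, 3.2, 28.4, 21.4, 54.4], [nan, nan, nan, nan, nan]] mean [ 0.51  2.06 28.32 23.37 54.46]
103.0 [[0.0, 0.6, 22.9, 25.2, 102.4], [-0.4, 1.3, 24.1, 24.7, 102.6], [-0.2, 0.3, 23.2, 24.9, 102.6], [-0.3, 1.1, 23.9, 25.1, 102.5]] mean [ -0.21   0.83  23.52  24.95 102.53]
```

move_arm --plan '[{"claw":0.06,"x":0,"y":0,"z":0,"wx":0,"wy":0,"wz":0.155},{"claw":0.06,"x":0,"y":0,"z":0,"wx":0,"wy":0,"wz":0.155},{"claw":0.06,"x":0,"y":0,"z":0,"wx":0,"wy":0,"wz":0.15},{"claw":0.06,"x":0.0235,"y":-0.028,"z":0,"wx":0,"wy":0,"wz":0},{"claw":0.06,"x":0.0235,"y":-0.028,"z":0,"wx":0,"wy":0,"wz":0},{"claw":0.06,"x":0.0235,"y":-0.028,"z":0,"wx":0,"wy":0,"wz":0},{"claw":0.06,"x":0.0235,"y":-0.028,"z":0,"wx":0,"wy":0,"wz":0},{"claw":0.06,"x":0.0235,"y":-0.028,"z":0,"wx":0,"wy":0,"wz":0},{"claw":0.06,"x":0.0235,"y":-0.028,"z":0,"wx":0,"wy":0,"wz":0},{"claw":0.06,"x":0.0235,"y":-0.028,"z":0,"wx":0,"wy":0,"wz":0}]'

```text
time_s: 17.0
tool_pos: [609.8, 126.2, 172.0]
tcp_rot: [3.141, 0.009, -0.005]
wrist_force: [0.7, -0.2, 0.5]
gripper_width: 59.9
grasp_force: 0.0
```

```bash
python3 st.py; python3 - <<'E'
from h import *
from plant import arm
s=arm.snapshot("wrist");s=arm.snapshot("wrist");cv2.imwrite("pics/w4.png",s["color"]);np.savez("w4.npz",**s)
P=cloud(s).reshape(-1,3)
for lo,hi in((50,68),(15,26)):
    m=(abs(P[:,0]-611)<85)&(abs(P[:,1]-125)<60)&(P[:,2]>lo)&(P[:,2]<hi);r=P[m];print(m.sum(),np.percentile(r,[1,50,99],axis=0).round(1).tolist(),cv2.minAreaRect(r[:,:2].astype(np.float32)))
    if lo==50: print("rib axis",np.polyfit(r[:,0],r[:,1],1))
E
python3 st.py
```

```text
t 17.0 tcp [609.8 126.2 172. ] yaw 0.0059 tz [-3.1e-03 -5.0e-04 -1.0e+00] q [0.2  0.39 1.68 0.   1.08 1.77] w 59.9 gf 0.0 F [ 0.7 -0.2  0.5] T [0.02 0.01 0.01]
754 [[582.2, 119.2, 54.7], [613.4, 124.9, 58.1], [640.4, 130.5, 59.8]] ((611.1578369140625, 124.67499542236328), (59.46201705932617, 11.411382675170898), 0.4008738100528717)
rib axis [1.15409697e-03 1.24284099e+02]
10996 [[543.2, 76.2, 16.5], [619.8, 125.7, 19.9], [679.6, 173.8, 22.0]] ((610.9173583984375, 125.03260040283203), (138.92628479003906, 100.13924407958984), 0.5049683451652527)
t 17.1 tcp [611.2 127.7 172. ] yaw 0.0076 tz [-1.5e-03  5.0e-04 -1.0e+00] q [0.2  0.39 1.67 0.   1.08 1.77] w 60.3 gf 0.0 F [-0.1 -0.   0. ] T [ 0.05 -0.02  0.05]
```

View pics/w4.png

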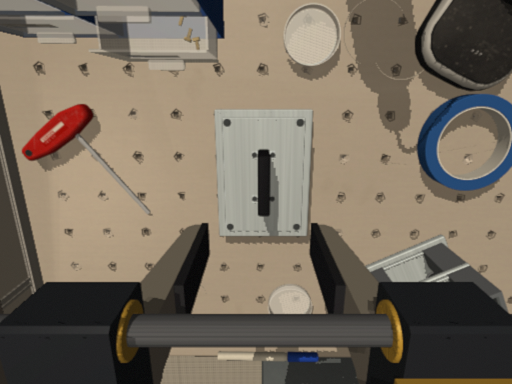

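The cover is centred in the wrist view at about (264,175), with its rib at (264,182). It lies flat and the cloud puts it at (611,125). Now I grip it.

move_arm --squeeze 30 --plan '[{"claw":0.06,"x":0,"y":0.0025,"z":0.02,"wx":0,"wy":0,"wz":0},{"claw":0.06,"x":0,"y":0,"z":0.025,"wx":0,"wy":0,"wz":0},{"claw":0.06,"x":0,"y":0,"z":0.025,"wx":0,"wy":0,"wz":0},{"claw":0.06,"x":0,"y":0,"z":0.025,"wx":0,"wy":0,"wz":0},{"claw":0.06,"x":0,"y":0,"z":0.02,"wx":0,"wy":0,"wz":0},{"claw":0.06,"x":0,"y":0,"z":0.015,"wx":0,"wy":0,"wz":0},{"claw":0.06,"x":0,"y":0,"z":0.009,"wx":0,"wy":0,"wz":0},{"claw":0.06,"x":0,"y":0,"z":0.003,"wx":0,"wy":0,"wz":0},{"claw":0.03,"x":0,"y":0,"z":0,"wx":0,"wy":0,"wz":0},{"claw":0.02,"x":0,"y":0,"z":0,"wx":0,"wy":0,"wz":0}]'

```text
time_s: 18.35
tool_pos: [610.3, 123.0, 32.1]
tcp_rot: [-3.141, -0.009, -0.0]
wrist_force: [0.6, 0.3, -1.0]
gripper_width: 42.1
grasp_force: 0.0
```

move_arm --squeeze 30 --plan '[{"claw":0.005,"x":0,"y":0,"z":0,"wx":0,"wy":0,"wz":0},{"claw":0.005,"x":0,"y":0,"z":0,"wx":0,"wy":0,"wz":0},{"claw":0.005,"x":0,"y":0,"z":0,"wx":0,"wy":0,"wz":0},{"claw":0.005,"x":0,"y":0,"z":0,"wx":0,"wy":0,"wz":0},{"claw":0.005,"x":0,"y":0,"z":0,"wx":0,"wy":0,"wz":0},{"claw":0.005,"x":0,"y":0,"z":0,"wx":0,"wy":0,"wz":0},{"claw":0.005,"x":0,"y":0,"z":0,"wx":0,"wy":0,"wz":0},{"claw":0.005,"x":0,"y":0,"z":0,"wx":0,"wy":0,"wz":0},{"claw":0.005,"x":0,"y":0,"z":0,"wx":0,"wy":0,"wz":0},{"claw":0.005,"x":0,"y":0,"z":0,"wx":0,"wy":0,"wz":0}]'

```text
time_s: 19.6
tool_pos: [610.0, 122.9, 31.6]
tcp_rot: [-3.142, -0.009, 0.001]
wrist_force: [0.3, -0.1, 4.0]
gripper_width: 11.5
grasp_force: 30.0
```

```bash
python3 st.py
```

```text
t 19.6 tcp [610.  122.9  31.6] yaw 0.0058 tz [-7.e-04  1.e-04 -1.e+00] q [0.2  0.57 1.77 0.   0.81 1.76] w 11.5 gf 30.0 F [ 0.3 -0.1  4. ] T [ 0.11 -0.04  0.01]
```

move_arm --plan '[{"claw":0.005,"x":0,"y":0,"z":-0.02,"wx":0,"wy":0,"wz":0},{"claw":0.005,"x":0,"y":0,"z":-0.04,"wx":0,"wy":0,"wz":0},{"claw":0.005,"x":0,"y":0,"z":-0.04,"wx":0,"wy":0,"wz":0},{"claw":0.005,"x":0,"y":0,"z":-0.04,"wx":0,"wy":0,"wz":0},{"claw":0.005,"x":0,"y":0,"z":-0.02,"wx":0,"wy":0,"wz":0},{"claw":0.005,"x":-0.015,"y":0.02,"z":0,"wx":0,"wy":0,"wz":0},{"claw":0.005,"x":-0.02,"y":0.025,"z":0,"wx":0,"wy":0,"wz":0},{"claw":0.005,"x":-0.02,"y":0.025,"z":0,"wx":0,"wy":0,"wz":0},{"claw":0.005,"x":-0.02,"y":0.025,"z":0,"wx":0,"wy":0,"wz":0},{"claw":0.005,"x":-0.02,"y":0.025,"z":0,"wx":0,"wy":0,"wz":0}]'

```text
time_s: 20.85
tool_pos: [514.5, 1.5, 192.3]
tcp_rot: [3.141, 0.009, -0.002]
wrist_force: [-0.6, -0.4, -3.7]
gripper_width: 11.7
grasp_force: 30.0
```

move_arm --plan '[{"claw":0.005,"x":-0.02,"y":0.025,"z":0,"wx":0,"wy":0,"wz":0},{"claw":0.005,"x":-0.02,"y":0.025,"z":0,"wx":0,"wy":0,"wz":0},{"claw":0.005,"x":-0.02,"y":0.02,"z":0,"wx":0,"wy":0,"wz":0},{"claw":0.005,"x":-0.01,"y":0.005,"z":0,"wx":0,"wy":0,"wz":0},{"claw":0.005,"x":0,"y":0,"z":0,"wx":0,"wy":0,"wz":-0.155},{"claw":0.005,"x":0,"y":0,"z":0,"wx":0,"wy":0,"wz":-0.155},{"claw":0.005,"x":0,"y":0,"z":0,"wx":0,"wy":0,"wz":-0.15},{"claw":0.005,"x":0,"y":0,"z":0,"wx":0,"wy":0,"wz":0},{"claw":0.005,"x":0,"y":0,"z":0,"wx":0,"wy":0,"wz":0},{"claw":0.005,"x":0,"y":0,"z":0,"wx":0,"wy":0,"wz":0}]'

```text
time_s: 22.1
tool_pos: [446.1, -73.0, 191.7]
tcp_rot: [-3.057, -0.722, 0.001]
wrist_force: [0.1, 0.2, -2.5]
gripper_width: 11.5
grasp_force: 30.0
```

```bash
python3 st.py; python3 look.py 103 0 2>/dev/null|head -1; python3 - <<'E'
from h import *
from plant import arm
s=arm.snapshot("side");np.savez("side5.npz",**s);cv2.imwrite("pics/c5.png",cv2.resize(s["color"][40:240,200:400],None,fx=2.5,fy=2.5))
E
python3 st.py
```

```text
t 22.1 tcp [446.1 -73.  191.7] yaw 0.464 tz [-1.e-03  1.e-04 -1.e+00] q [-0.17  0.11  2.01 -0.    1.02  0.94] w 11.5 gf 30.0 F [ 0.1  0.2 -2.5] T [ 0.03 -0.02  0.03]
103.0 [[0.1, 0.6, 22.9, 25.0, 102.5], [-0.6, 0.9, 24.3, 25.2, 102.3], [0.1, 0.6, 23.3, 25.2, 102.4], [-0.2, 1.0, 24.1, 25.7, 102.4]] mean [ -0.14   0.75  23.64  25.29 102.42]
t 22.35 tcp [446.1 -73.1 191.7] yaw 0.4653 tz [-1.e-03  1.e-04 -1.e+00] q [-0.17  0.11  2.01 -0.    1.02  0.94] w 11.9 gf 30.0 F [-1.  -0.2 -2.8] T [-0.    0.1  -0.06]
```

View pics/c5.png

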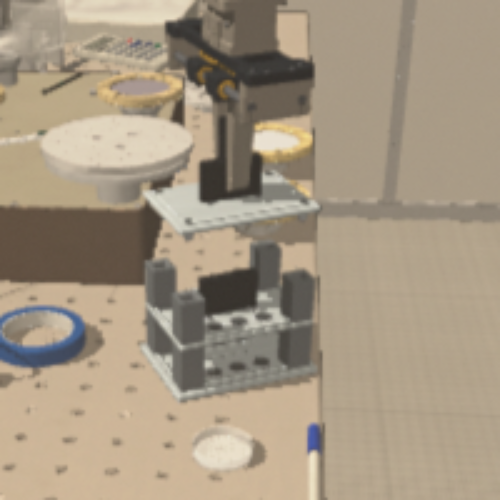

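The crop shows the seated stack (posts at about rows 260–300) with the cover held level directly above it (row 205). I'll measure the cover's deck against the post tops.

```bash
cat > deck.py <<'E'
from h import *
import sys
from plant import arm
zc=float(sys.argv[1]);a=.466;R=np.array([[np.cos(a),np.sin(a)],[-np.sin(a),np.cos(a)]])
for i in range(3):
    P=cloud(arm.snapshot("side")).reshape(-1,3);L=(P[:,:2]-[447,-70])@R.T
    m=(abs(L[:,0])<85)&(abs(L[:,1])<65)&(abs(P[:,2]-zc)<5);l=L[m]
    e=[]
    for ax,o,half in((0,1,70),(1,0,50)):
        b=[]
        for q in np.arange(-.8,.81,.2)*(50 if ax==0 else 70):
            r=l[abs(l[:,o]-q)<4][:,ax]
            if len(r)>20 : b.append((q,r.min(),r.max()))
        b=np.array(b);e+=[np.median(b[:,1]),np.median(b[:,2]),np.polyfit(b[:,0],b[:,1],1)[0],np.polyfit(b[:,0],b[:,2],1)[0]]
    mr=cv2.minAreaRect(l.astype(np.float32))
    print(m.sum(),np.median(P[m][:,2]).round(1),np.round(e,2),"centre",round((e[0]+e[1])/2,2),round((e[4]+e[5])/2,2),mr)
E
python3 deck.py 178; python3 st.py
```

```text
920 179.2 [-6.952e+01  6.874e+01 -0.000e+00  0.000e+00 -4.102e+01  4.969e+01
 -2.800e-01 -1.000e-02] centre -0.39 4.33 ((-1.9181365966796875, 0.180023193359375), (141.90011596679688, 103.47866821289062), 0.022042741999030113)
917 179.1 [-6.968e+01  6.847e+01  0.000e+00 -1.000e-02 -4.118e+01  4.949e+01
 -2.800e-01 -1.000e-02] centre -0.61 4.15 ((-1.5423507690429688, -0.4390983581542969), (141.55233764648438, 102.69911193847656), 0.20928288996219635)
914 179.1 [-6.964e+01  6.884e+01 -1.000e-02  0.000e+00 -4.093e+01  4.974e+01
 -2.800e-01 -1.000e-02] centre -0.4 4.41 ((-0.8681793212890625, -0.08819580078125), (140.7386016845703, 102.85860443115234), 0.5134040117263794)
t 22.5 tcp [446.1 -73.1 191.7] yaw 0.4655 tz [-0.0011  0.     -1.    ] q [-0.17  0.11  2.01 -0.    1.02  0.94] w 11.7 gf 30.0 F [ 0.7  0.3 -2.3] T [ 0.02  0.01 -0.01]
```

move_arm --plan '[{"claw":0.005,"x":0.0002,"y":-0.0006,"z":0.005,"wx":0,"wy":0,"wz":0},{"claw":0.005,"x":0,"y":0,"z":0.01,"wx":0,"wy":0,"wz":0},{"claw":0.005,"x":0,"y":0,"z":0.01,"wx":0,"wy":0,"wz":0},{"claw":0.005,"x":0,"y":0,"z":0.01,"wx":0,"wy":0,"wz":0},{"claw":0.005,"x":0,"y":0,"z":0.01,"wx":0,"wy":0,"wz":0},{"claw":0.005,"x":0,"y":0,"z":0.004,"wx":0,"wy":0,"wz":0},{"claw":0.005,"x":0,"y":0,"z":0,"wx":0,"wy":0,"wz":0},{"claw":0.005,"x":0,"y":0,"z":0,"wx":0,"wy":0,"wz":0},{"claw":0.005,"x":0,"y":0,"z":0,"wx":0,"wy":0,"wz":0},{"claw":0.005,"x":0,"y":0,"z":0,"wx":0,"wy":0,"wz":0}]'

```text
time_s: 23.75
tool_pos: [446.1, -72.5, 142.9]
tcp_rot: [-3.057, -0.725, 0.001]
wrist_force: [0.4, 0.0, -2.1]
gripper_width: 11.5
grasp_force: 30.0
```

```bash
python3 deck.py 129; python3 st.py
```

```text
932 130.4 [-6.850e+01  6.882e+01  1.000e-02 -0.000e+00 -4.782e+01  5.059e+01
 -3.000e-01  1.000e-02] centre 0.16 1.38 ((-1.0739212036132812, -0.3367805480957031), (103.9843978881836, 141.24853515625), 89.33529663085938)
938 130.5 [-7.048e+01  6.868e+01  2.000e-02 -1.000e-02 -4.817e+01  4.959e+01
 -2.900e-01  2.000e-02] centre -0.9 0.71 ((-0.75079345703125, 0.1761322021484375), (140.90777587890625, 102.95397186279297), 0.05956285819411278)
931 130.4 [-6.966e+01  6.900e+01 -3.000e-02 -1.000e-02 -4.699e+01  5.042e+01
 -2.700e-01 -1.000e-02] centre -0.33 1.72 ((-0.2274169921875, 1.1085243225097656), (141.39566040039062, 103.813232421875), 1.1509851217269897)
t 23.9 tcp [446.  -72.5 142.8] yaw 0.4658 tz [-9.e-04 -0.e+00 -1.e+00] q [-0.16  0.18  2.06 -0.    0.91  0.94] w 11.6 gf 30.0 F [-0.1 -0.5 -3. ] T [ 0.   -0.   -0.02]
```

move_arm --plan '[{"claw":0.005,"x":0.0002,"y":0,"z":0.003,"wx":0,"wy":0,"wz":0},{"claw":0.005,"x":0,"y":0,"z":0.002,"wx":0,"wy":0,"wz":0},{"claw":0.005,"x":0,"y":0,"z":0.002,"wx":0,"wy":0,"wz":0},{"claw":0.005,"x":0,"y":0,"z":0.002,"wx":0,"wy":0,"wz":0},{"claw":0.005,"x":0,"y":0,"z":0.002,"wx":0,"wy":0,"wz":0},{"claw":0.005,"x":0,"y":0,"z":0.0015,"wx":0,"wy":0,"wz":0},{"claw":0.005,"x":0,"y":0,"z":0.0015,"wx":0,"wy":0,"wz":0},{"claw":0.005,"x":0,"y":0,"z":0,"wx":0,"wy":0,"wz":0},{"claw":0.005,"x":0,"y":0,"z":0,"wx":0,"wy":0,"wz":0},{"claw":0.005,"x":0,"y":0,"z":0,"wx":0,"wy":0,"wz":0}]'

```text
time_s: 25.15
tool_pos: [446.2, -72.4, 128.7]
tcp_rot: [-3.057, -0.725, 0.001]
wrist_force: [-0.8, -0.0, -1.9]
gripper_width: 11.5
grasp_force: 30.0
```

Pins are about 7 mm into the sockets with no contact force; I continue to the seat.

move_arm --plan '[{"claw":0.005,"x":0,"y":0,"z":0.001,"wx":0,"wy":0,"wz":0},{"claw":0.005,"x":0,"y":0,"z":0.001,"wx":0,"wy":0,"wz":0},{"claw":0.005,"x":0,"y":0,"z":0.001,"wx":0,"wy":0,"wz":0},{"claw":0.005,"x":0,"y":0,"z":0.001,"wx":0,"wy":0,"wz":0},{"claw":0.005,"x":0,"y":0,"z":0.0005,"wx":0,"wy":0,"wz":0},{"claw":0.005,"x":0,"y":0,"z":0.0005,"wx":0,"wy":0,"wz":0},{"claw":0.005,"x":0,"y":0,"z":0.0005,"wx":0,"wy":0,"wz":0},{"claw":0.005,"x":0,"y":0,"z":0,"wx":0,"wy":0,"wz":0},{"claw":0.005,"x":0,"y":0,"z":0,"wx":0,"wy":0,"wz":0},{"claw":0.005,"x":0,"y":0,"z":0,"wx":0,"wy":0,"wz":0}]'

```text
time_s: 26.4
tool_pos: [446.1, -72.4, 123.8]
tcp_rot: [-3.057, -0.725, 0.001]
wrist_force: [-3.7, 0.5, 7.9]
gripper_width: 11.6
grasp_force: 30.0
```

Contact force of about 8 N came at the expected height (123.8 against 123.6 predicted), so I release and back off.

move_arm --plan '[{"claw":0.02,"x":0,"y":0,"z":0,"wx":0,"wy":0,"wz":0},{"claw":0.04,"x":0,"y":0,"z":0,"wx":0,"wy":0,"wz":0},{"claw":0.06,"x":0,"y":0,"z":0,"wx":0,"wy":0,"wz":0},{"claw":0.06,"x":0,"y":0,"z":0,"wx":0,"wy":0,"wz":0},{"claw":0.06,"x":0,"y":0,"z":0,"wx":0,"wy":0,"wz":0},{"claw":0.06,"x":0,"y":0,"z":-0.012,"wx":0,"wy":0,"wz":0},{"claw":0.06,"x":0,"y":0,"z":-0.02,"wx":0,"wy":0,"wz":0},{"claw":0.06,"x":0,"y":0,"z":-0.02,"wx":0,"wy":0,"wz":0},{"claw":0.06,"x":0,"y":0,"z":-0.025,"wx":0,"wy":0,"wz":0},{"claw":0.06,"x":0,"y":0,"z":-0.025,"wx":0,"wy":0,"wz":0}]'

```text
time_s: 27.65
tool_pos: [446.2, -72.4, 226.8]
tcp_rot: [-3.057, -0.725, 0.001]
wrist_force: [-0.8, 0.6, -0.1]
gripper_width: 59.9
grasp_force: 0.0
```

```bash
python3 st.py; python3 deck.py 110; python3 - <<'E'
from h import *
from plant import arm
s=arm.snapshot("side");cv2.imwrite("pics/c6.png",cv2.resize(s["color"][40:240,200:400],None,fx=2.5,fy=2.5))
E
```

```text
t 27.65 tcp [446.2 -72.4 226.8] yaw 0.4658 tz [-4.e-04 -1.e-04 -1.e+00] q [-0.16  0.07  1.97 -0.    1.1   0.94] w 59.9 gf 0.0 F [-0.8  0.6 -0.1] T [ 0.04  0.02 -0.07]
943 111.2 [-6.986e+01  6.878e+01 -1.000e-02 -2.000e-02 -4.730e+01  5.075e+01
 -2.900e-01  1.000e-02] centre -0.54 1.72 ((-0.5295257568359375, 1.3887901306152344), (102.50144958496094, 142.1835174560547), 89.79527282714844)
945 111.4 [-6.956e+01  6.878e+01 -1.000e-02  0.000e+00 -4.282e+01  5.099e+01
 -2.900e-01 -1.000e-02] centre -0.39 4.09 ((-0.685333251953125, -0.9934234619140625), (107.65049743652344, 140.26220703125), 89.35124206542969)
942 111.3 [-6.902e+01  6.895e+01 -0.000e+00  1.000e-02 -4.603e+01  5.036e+01
 -3.000e-01  2.000e-02] centre -0.04 2.16 ((-0.7276840209960938, 1.1843223571777344), (140.66946411132812, 104.26387023925781), 0.004392679780721664)
```

View pics/c6.png

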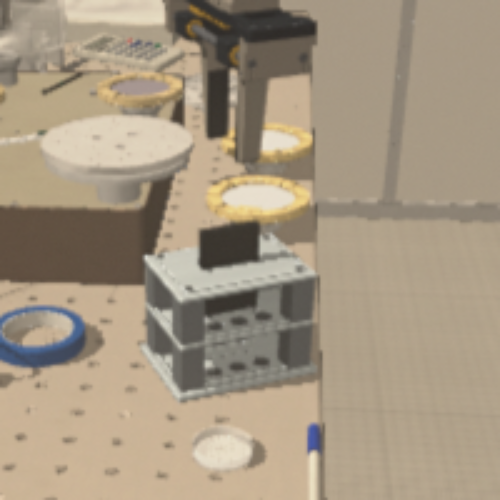

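The picture shows both trays flush on the posts and the cover deck level at about 111 mm (row 270), with the gripper clear. I hand it in.

```bash
python3 -c "
from plant import arm
print(arm.sign_off())"
```

```text
the job is handed in; nothing more can be done
None
```

The middle tray is seated on the bottom tray and the cover on the middle tray. The job was handed in at about 28 s with the gripper clear and no bystander touched; the hand-in returned no verdict, so the judging result isn't known.

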